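# Add a slotted balance weight to the lamp arm's hanger

## Robot

A 6-joint arm with a two-finger parallel gripper is mounted at the origin on the work surface. World frame = base frame: x ahead of the robot, y to its left, z up, the work surface at z = 0. Lengths are in m, angles in rad, forces in N, time in s.
With the tool pointing down it reaches from about 0.35 to 0.975 m from the base axis. Payload 4.9 kg.
Tool frame: the origin (TCP) lies at the very end of the fingers, on their centre line; the grasp point (between the pads) lies 19 mm behind it (pinch_z is the distance from the TCP to the grasp point, in m); z points along the fingers, y is the line along which they close (so a half turn about z gives the same grasp; the last joint's range is limited). The gripper opens to 85 mm and grips with 20 to 120 N. Pads are 22 mm wide; open, the fingers measure 114 mm over their backs; the gripper's body (76 mm by 85 mm) begins 54 mm behind the grasp point. The pads swing forward as they close: fully open they stand 13 mm farther back than shut.
Start: joints at [-0.119, 0.053, 1.613, -0, 1.476, -0.119], TCP at [0.625, 0, 0.231] pointing down, gripper open.
Joint ranges: [-3.01, 3.01], [-1.01, 2.22], [0.06, 2.58], [-1.02, 4.17], [0.09, 2.62], [-3.14, 3.14]. Speed limits (rad/s): [2.57, 2.57, 3.14, 3.14, 3.14, 3.14].

## Interface

Orientations are given as a unit quaternion [w, x, y, z].
In Python, from plant import * gives the robot as it stands. The module is installed in compiled form; this text tells all that it offers.
- The arm moves only by the tool play_rows, never from a script. Its arguments are lists of equal length, an entry for each row: "linear": the shift along the world's x, y, z in m, a list of three; "turn": the turn about the world's z in degrees. A call has 1 to 8 rows; each row shifts and turns the commanded pose from where the row before left it; what a row does not reach is not made up. A row lasts 1/8 s, in which the tool goes at most 62.5 mm and 10.7 degrees, less where a joint would pass 70% of its speed; a pose out of reach is approached as far as the arm can. A call is refused whole if a number of a shift passes 0.0625 or a number of a turn 10.7, either way. A call with a gripper value outside its range is refused whole. "hand" is the finger opening in m, from 0 to 0.0854, set as the call begins (left out, the last holds). The fingers move at their own pace and stop on an object; the grip force is fixed at half the most. Time passes only in rows, so rows that do not move let the fingers close. It gives the time, the measured TCP pose, the force, the opening and the grip force at its end, in the units of the state.
- state(): the state, without advancing time (a new reading comes with each control period).
- grab_frame(name): name is "scene" or "side" or "wrist"; returns the picture (384x512x3 uint8, red, green, blue); there is no depth.
- camera_info(name): a dict with "camera_matrix" (3x3 intrinsics, pixels), "origin" and "attitude" of the camera in the world; the wrist camera has in their place "mount" (4x4, takes a point from camera to tool coordinates, whose origin is the TCP and whose axes are the flange's). Camera axes: x right, y down, z forward; pixel columns grow to the right and rows downward; lengths in m; the calibration is good to about 2 mm. A picture is of the moment at which its call begins: read the wrist's pose just before it. camera_info takes no time and is no camera call.
- job_done(): hands the job in; it is judged then, once.
Trained networks look in the newest picture that a camera, given by its name, has taken for a name from the list of things; names that differ only in an ending like _2 or _b are one class to them, and where a whole thing is asked for, a point or a joint stands for the part that bears it (a point fixed in the world has none). Each returns a list of dicts, best first, with "p" (0 to 1); they miss things now and then, are a little off and sometimes report something else, mostly with a low value. They report only what shows in the picture. A call takes as long as a camera call. They do not tell look-alikes from the thing itself.
- trace(camera, thing): "region" (384x512 bool, what is visible of it) and "location" ([column, row] in pixels, amid what is visible of it).
The state is a dict: "time": time; "joint_pos": joint angles; "joint_vel": joint speeds; "joint_efforts": joint torques, N m; "tool_pos": TCP position; "tool_rot": TCP orientation; "contact_force": force on the tool from outside, world axes, zero at the start; "ft_torque": the same for the moment, N m; "gripper_width": opening from 0.0 (shut) to 1.0 (fully open); "grasp_force": force on a finger pad.
Only numpy, scipy, OpenCV 4.12 (cv2) and the standard library are available. Lean on these libraries where they do the work, as an engineer would, in place of code of your own. Each camera call takes 0.05 s, during which the arm holds its last target. There are 200 camera calls.

## Task

Add the brass slotted weight to the counterbalance hanger: slide it sideways onto the stem from the stand's open front, above the grey weight and below the knob, with its slot in line with the grey one's, until the stem is fully home at the slot's end; then turn it about a quarter turn, either way, so that the two slots cross, and leave it lying flat on the grey weight, centred on the stem. Feel for the stem and work gently, never pressing sideways on it with more than about 10 N or anywhere on the stand with more than 25 N; leave everything else where it is.

Things in the scene. Friction and masses are not known exactly. Their poses are not given: they have to be found in the camera images.
- weight_mid (a point): centre (half-way up) of the brass slotted weight: a disc 60 mm across, 14 mm thick, about 0.3 kg. x axis: out of the slot's mouth; z up. Slot 12 mm wide, flared at the mouth, its flat end 5 mm beyond the centre: with the 8 mm stem against that end the disc's centre is 1 mm short of the stem's axis. It lies on a round rest 25 mm high, 48 mm across, so fingers can reach below its rim
- stand: cream counterbalance stand, fixed. Origin: on the table, under the middle of the hanger's groove. x axis: along the groove, from the open front (robot's side) to the back; z up. Base 20 mm high. The hanger in the groove: a foot 32 mm across, on it the grey slotted weight (50 mm across, 44 to 58 mm above the table, slot along the stand's x, mouth to the back), and the upright stem
- stem_mean (a point): middle of the places where the stem can be, 65 mm above the table, which is the height of the brass weight's centre when it lies on the grey one. The hanger is clamped hard in the groove: the stem's axis is on the stand's x axis, but anywhere from 28 mm before to 28 mm behind this point. Its true place is not reported: feel or look for it. Stem 8 mm thick, rigid
- knob_mean (a point): underside of the black knob on the stem's top, if the stem were at the middle of its range (it is up to 28 mm before or behind). Knob 18 mm across, 92 to 104 mm above the table; it does not pass through a slot. The gap between it and the grey weight is 34 mm
- cheeks (a point): midway between the tops of the stand's two upright side cheeks, 75 mm above the table; their inner faces are 68 mm to either side and they run 50 mm before and behind this point. Behind them a housing, up to 101 mm high, fills the stand's back from 73 mm behind this point on. The front is open
- plain_weight: plain round steel weight without a slot, 54 mm across and 14 mm thick, lying on the other rest; a bystander; origin at the centre of its underside
- spray: small blue spray bottle with a white head, 40 mm across, 100 mm high; a bystander; origin under its centre
- saline: clear bottle, 60 mm across, 160 mm high; a bystander; origin under its centre
- carton: white and blue carton, 40 x 90 x 70 mm high; a bystander; origin under its centre
- phone: black phone lying flat, 150 x 72 x 9 mm; a bystander; origin under its centre
- drops: white eye-drop bottle with a red cap, 26 mm across, 55 mm high; a bystander; origin under its centre
- driver: screwdriver lying flat, 170 mm long; a bystander; origin under its middle
- spare: small steel slotted weight lying on the table, 40 mm across, 10 mm thick; a bystander; origin at the centre of its underside
Not all that is in view belongs to the job. Of the things that look like the part that bears weight_mid, the largest one is meant.

How it is judged:
By the outcome, as a careful person would: the job done as asked, in the order asked, and still so for the second after the job is handed in, with the robot touching nothing.
It also fails if it takes over 64 s, if anything falls off the work surface, if the arm or the gripper's body presses on something with over 40 N, if the wrist force passes 120 N, or if a joint passes its speed limit or range.

## Working session

There is one attempt and no reset: what is moved stays moved. The work goes in short steps, Python scripts to look and compute and a tool call to move; the robot and the scene stay as the last step left them, time stands still between calls to the robot, and variables do not carry over. Pictures are saved under pics/ and viewed, at most 10 in all, crops included, and the job is handed in when it is done.

Besides the shell and the picture viewer there is one more tool, called after "Request:" as a command line: name --pt "numbers of a row" for each row, then --argument value for the rest. play_rows: Moves the arm, as the interface text tells. Its arguments: {"type":"object","properties":{"linear":{"type":"array","items":{"type":"array","items":{"type":"number"}}},"turn":{"type":"array","items":{"type":"number"}},"hand":{"type":"number"}},"required":["linear","turn"]}

```bash
mkdir -p pics; cat > h.py <<'E'
from plant import *
import numpy as np, cv2
from scipy.spatial.transform import Rotation as R
def rot(a):
    a=np.array(a,float)
    return a if a.shape==(3,3) else R.from_quat(a[[1,2,3,0]]).as_matrix()
def cam(n):
    c=camera_info(n); K=np.array(c["camera_matrix"])
    if "mount" in c:
        s=state(); T=np.eye(4); T[:3,:3]=rot(s["tool_rot"]); T[:3,3]=s["tool_pos"]; T=T@np.array(c["mount"]); return K,T[:3,:3],T[:3,3]
    return K,rot(c["attitude"]),np.array(c["origin"])
def px2z(C,uv,z):
    K,Rm,o=C; d=Rm@np.linalg.inv(K)@np.array([uv[0],uv[1],1.]); return o+d*(z-o[2])/d[2]
def proj(C,p):
    K,Rm,o=C; q=K@(Rm.T@(np.array(p)-o)); return q[:2]/q[2]
def save(n,im): cv2.imwrite("pics/"+n+".png",im[:,:,::-1])
E
python3 - <<'E'
from h import *
np.set_printoptions(precision=4,suppress=True)
ims=[]
for n in ["scene","side"]:
    C=cam(n); im=grab_frame(n); save(n,im); ims.append(im)
    print(n,C[2],C[1][:,2])
    for t,z in [("weight_mid",.032),("stand",.02),("plain_weight",.032),("spare",.005)]:
        for r in trace(n,t)[:3]: print(t,round(r["p"],2),r["location"],r["region"].sum(),px2z(C,r["location"],z))
C=cam("wrist"); print(C[2],C[1]); save("wrist",grab_frame("wrist")); print(state())
E
```

```text
scene [ 1.9049 -0.5242  0.9698] [-0.7828  0.3136 -0.5375]
weight_mid 0.69 [320.9, 177.4] 138 [0.5292 0.319  0.032 ]
weight_mid 0.64 [340.3, 169.0] 83 [0.4975 0.4275 0.032 ]
stand 0.66 [218.5, 223.9] 1927 [ 0.665  -0.1571  0.02  ]
stand 0.63 [128.0, 212.7] 510 [ 0.4835 -0.4395  0.02  ]
plain_weight 0.59 [287.2, 186.8] 102 [0.5457 0.1618 0.032 ]
spare 0.2 [142.6, 235.5] 697 [ 0.6158 -0.4127  0.005 ]
side [0.4245 1.0747 0.7825] [ 0.1448 -0.8274 -0.5426]
weight_mid 0.79 [296.6, 262.8] 187 [0.4432 0.2533 0.032 ]
weight_mid 0.77 [257.0, 279.2] 476 [0.5308 0.3292 0.032 ]
weight_mid 0.66 [279.3, 340.4] 313 [0.4567 0.4917 0.032 ]
stand 0.62 [244.4, 173.7] 2511 [ 0.657  -0.1606  0.02  ]
plain_weight 0.66 [267.6, 234.9] 254 [0.5306 0.1594 0.032 ]
plain_weight 0.48 [210.1, 224.3] 151 [0.6948 0.1461 0.032 ]
spare 0.6 [232.4, 248.1] 149 [0.6191 0.2012 0.005 ]
[0.6259 0.0806 0.3732] [[ 1.      0.0002 -0.0006]
 [ 0.     -0.9503 -0.3115]
 [-0.0006  0.3115 -0.9503]]
{'time': 0.55, 'joint_pos': array([-0.119 ,  0.0527,  1.6129,  0.    ,  1.476 , -0.119 ]), 'joint_vel': array([ 0.0006, -0.0018,  0.0001, -0.0004,  0.0017,  0.0004]), 'joint_efforts': array([  0.    , -39.3312, -37.0137,  -0.0001,   0.001 ,   0.    ]), 'tool_pos': array([0.625 , 0.    , 0.2313]), 'tool_rot': array([-0.    ,  0.7071,  0.7071,  0.    ]), 'contact_force': array([ 0.0523, -0.3456, -0.0905]), 'ft_torque': array([-0.0036,  0.0215, -0.013 ]), 'grasp_force': 0.0, 'gripper_width': 0.9971453125768451}
```

View pics/scene.png

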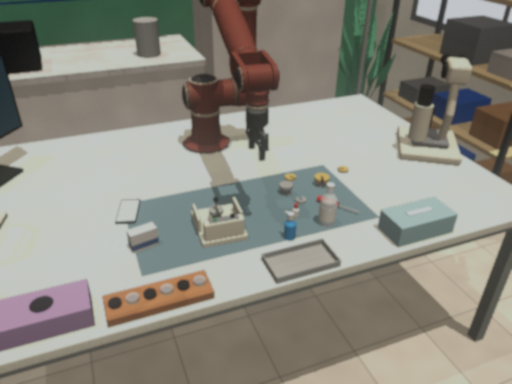

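View pics/side.png

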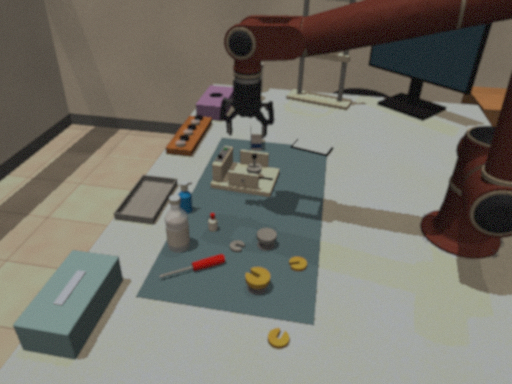

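The scene and side views show three brass slotted discs. In the side picture they are the small one at (297,263), the large one on a rest at (257,279), and one off the mat at (279,339). The middle one is the largest and sits on a rest, so I choose it. I'll move over it for a close crop.

Request:
play_rows --pt "-0.016 0.057 0" --pt "-0.016 0.057 0" --pt "-0.016 0.057 0" --pt "-0.016 0.057 0" --pt "-0.016 0.057 0" --pt "-0.016 0.057 0" --pt "0 0 0" --pt "0 0 0" --turn '[0, 0, 0, 0, 0, 0, 0, 0]'

```text
time: 1.55
tool_pos: [0.529, 0.3418, 0.2312]
tool_rot: [0.0, 0.707, 0.707, -0.0]
contact_force: [-0.4, -0.0, -0.0]
gripper_width: 0.998
grasp_force: 0.0
```

```bash
python3 - <<'E'
from h import *
np.set_printoptions(precision=4,suppress=True)
s=state();print(s["time"],s["tool_pos"],s["contact_force"])
C=cam("wrist"); im=grab_frame("wrist"); save("w1",im)
for r in trace("wrist","weight_mid")[:3]:
    m=r["region"].astype(np.uint8); v,u=np.nonzero(m)
    print(round(r["p"],2),r["location"],m.sum(),px2z(C,r["location"],.039))
    c=max(cv2.findContours(m,0,2)[0],key=cv2.contourArea)[:,0]
    P=np.array([px2z(C,q,.039)[:2] for q in c],np.float32); (cc,rr)=cv2.minEnclosingCircle(P); print("circle z.039",cc,rr)
E
```

```text
1.55 [0.529  0.3418 0.2312] [-0.3775 -0.0257 -0.021 ]
0.88 [187.2, 242.8] 887 [0.4457 0.2438 0.039 ]
circle z.039 (0.45147377252578735, 0.2444700300693512) 0.024330954998731613
0.67 [255.5, 180.7] 1954 [0.5299 0.3237 0.039 ]
circle z.039 (0.5335843563079834, 0.3240396976470947) 0.03159298747777939
0.62 [195.1, 47.3] 1362 [0.469  0.4638 0.039 ]
circle z.039 (0.4701712131500244, 0.46145913004875183) 0.021990038454532623
```

View pics/w1.png

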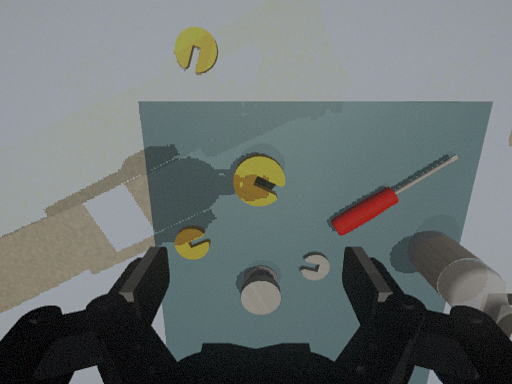

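The chosen disc is at (259,181), with its slot mouth towards the lower right. I'll fit the disc and slot numerically, then look at the stand in the first wrist picture.

```bash
python3 - <<'E'
from h import *
np.set_printoptions(precision=4,suppress=True)
C=cam("wrist"); im=cv2.imread("pics/w1.png")[:,:,::-1].copy()
# rectified top view at z=.039, 0.2mm/px, centre .5336,.324
n=450; c0=np.array([.533,.324]); g=(np.arange(n)-n/2)*.0002
X,Y=np.meshgrid(c0[0]+g,c0[1]-g)
K,Rm,o=C
p=np.stack([X,Y,np.full_like(X,.039)],-1)-o; q=p@Rm@K.T
uv=(q[...,:2]/q[...,2:]).astype(np.float32)
r=cv2.remap(im,uv[...,0],uv[...,1],cv2.INTER_CUBIC)
w=cv2.imread("pics/wrist.png")[150:384,130:400,::-1]
a=cv2.resize(w,None,fx=1.5,fy=1.9,interpolation=cv2.INTER_CUBIC)[:450]
cv2.imwrite("pics/c1.png",np.hstack([r,np.pad(a,((0,450-a.shape[0]),(0,0),(0,0)))[:, :350]])[:,:,::-1])
hsv=cv2.cvtColor(r,cv2.COLOR_RGB2HSV)
y=((hsv[...,0]>18)&(hsv[...,0]<35)&(hsv[...,1]>120)&(hsv[...,2]>40)).astype(np.uint8)
cn=max(cv2.findContours(y,0,1)[0],key=cv2.contourArea)[:,0]
from scipy.optimize import least_squares
P=np.stack([c0[0]+g[cn[:,0]],c0[1]-g[cn[:,1]]],1)
f=least_squares(lambda t:np.hypot(*(P-t[:2]).T)-t[2],[*c0,.03],loss="soft_l1",f_scale=.0005)
print("fit",f.x)
E
```

```text
fit [0.5332 0.3237 0.0289]
```

View pics/c1.png

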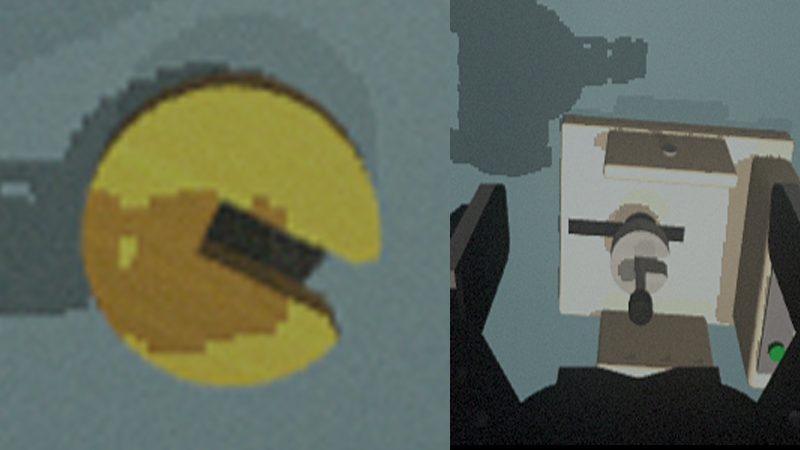

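```bash
python3 - <<'E'
from h import *
np.set_printoptions(precision=4,suppress=True)
K=cam("wrist")[0]
C=(K,np.array([[1,.0002,-.0006],[0,-.9503,-.3115],[-.0006,.3115,-.9503]]),np.array([.6259,.0806,.3732]))
cv=lambda x,y:(130+(x-450)/1.5,150+y/1.9)
for n,x,y,z in [("grooveL",568,227,.02),("grooveR",685,234,.02),("knobtop",640,305,.104),("cheek far l",608,130,.075),("cheek far r",722,137,.075),("base fl",562,117,.02),("base nl",560,312,.02),("base near r",735,317,.02),("grey",640,262,.058),("cheek near l",600,312,.075),("cheek near r",708,312,.075),("hous",752,165,.101),("hous",748,385,.101)]:
    print(n,px2z(C,cv(x,y),z))
for z in (.092,.104): pass
E
```

```text
grooveL [ 0.5628 -0.1481  0.02  ]
grooveR [ 0.668  -0.1538  0.02  ]
knobtop [ 0.6271 -0.1447  0.104 ]
cheek far l [ 0.6043 -0.0494  0.075 ]
cheek far r [ 0.6859 -0.0537  0.075 ]
base fl [ 0.5618 -0.0641  0.02  ]
base nl [ 0.5517 -0.2214  0.02  ]
base near r [ 0.7179 -0.2258  0.02  ]
grey [ 0.6273 -0.1495  0.058 ]
cheek near l [ 0.5953 -0.1743  0.075 ]
cheek near r [ 0.6817 -0.1743  0.075 ]
hous [ 0.7016 -0.0581  0.101 ]
hous [ 0.7101 -0.2058  0.101 ]
```

The rectified crop confirms the chosen disc: radius about 29 mm, slot mouth at about -24° in the world. In the stand view the groove yaw is about -3° and the stem is near (0.627,-0.147), 78 mm in front of the housing. That leaves room to grip across the slot.

Request:
play_rows --pt "0.001 -0.003 -0.012" --pt "0.001 -0.003 -0.012" --pt "0.001 -0.003 -0.012" --pt "0.001 -0.003 -0.012" --pt "0 -0.003 -0.012" --pt "0 -0.003 -0.012" --pt "0 0 -0.009" --pt "0 0 0" --turn '[9.5, 9.5, 9.5, 9.5, 9.5, 9.5, 9, 0]'

```text
time: 2.65
tool_pos: [0.533, 0.3223, 0.1493]
tool_rot: [-0.001, 0.21, 0.978, -0.001]
contact_force: [0.2, 0.4, -0.3]
gripper_width: 0.999
grasp_force: 0.0
```

```bash
cat > top.py <<'E'
from h import *
from scipy.optimize import least_squares
np.set_printoptions(precision=4,suppress=True)
def rect(im,C,c0,z,n=450,s=.0002):
    g=(np.arange(n)-n/2)*s; X,Y=np.meshgrid(c0[0]+g,c0[1]-g); K,Rm,o=C
    q=(np.stack([X,Y,np.full_like(X,z)],-1)-o)@Rm@K.T; uv=(q[...,:2]/q[...,2:]).astype(np.float32)
    return cv2.remap(im,uv[...,0],uv[...,1],cv2.INTER_CUBIC)
E
python3 - <<'E'
from top import *
s=state();print(s["time"],s["tool_pos"],s["contact_force"],R.from_quat(s["tool_rot"][[1,2,3,0]]).as_matrix()[:,1])
C=cam("wrist"); im=grab_frame("wrist"); save("w2",im)
c0=(.5332,.3237); r=rect(im,C,c0,.039)
cv2.circle(r,(225,225),150,(255,0,0),1)
d=np.array([np.cos(np.radians(24)),np.sin(np.radians(24))]); nrm=np.array([-d[1],d[0]])
for k in (-30,30): cv2.line(r,*[tuple((np.array([225,225])+a*d+k*nrm).astype(int).tolist()) for a in (-25,150)],(255,0,0),1)
out=np.hstack([cv2.resize(r,(400,400)),cv2.resize(im,(400,300))[:300] if 0 else np.pad(cv2.resize(im,(400,300)),((0,100),(0,0),(0,0)))])
save("c2",out)
E
```

```text
2.65 [0.533  0.3223 0.1493] [ 0.1506  0.4367 -0.3302] [ 0.4105  0.9119 -0.0015]
```

View pics/c2.png

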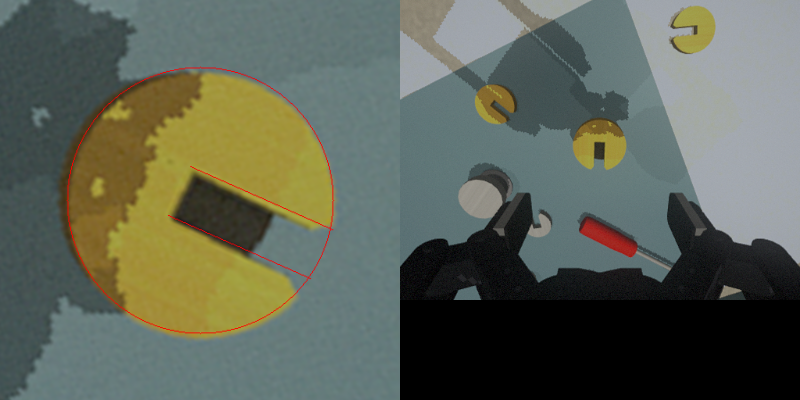

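The overlay fits the disc to within about 1 mm, and the slot angle is about -24°. Going down to grip.

Request:
play_rows --pt "0 0 -0.025" --pt "0 0 -0.025" --pt "0 0 -0.025" --pt "0 0 -0.025" --pt "0 0 -0.022" --pt "0 0 -0.015" --pt "0 0 0" --pt "0 0 0" --turn '[0, 0, 0, 0, 0, 0, 0, 0]'

```text
time: 3.7
tool_pos: [0.5338, 0.3243, 0.0143]
tool_rot: [0.001, 0.208, 0.978, 0.0]
contact_force: [-0.5, -0.8, -0.1]
gripper_width: 0.999
grasp_force: 0.0
```

Request:
play_rows --pt "0 0 0" --pt "0 0 0" --pt "0 0 0" --pt "0 0 0" --pt "0 0 0" --pt "0 0 0" --pt "0 0 0" --pt "0 0 0" --turn '[0, 0, 0, 0, 0, 0, 0, 0]' --hand 0.05

```text
time: 4.7
tool_pos: [0.5341, 0.3244, 0.0149]
tool_rot: [0.001, 0.208, 0.978, 0.001]
contact_force: [-0.1, -1.3, 6.4]
gripper_width: 0.678
grasp_force: 65.3
```

Request:
play_rows --pt "0 0 0.015" --pt "0 0 0.03" --pt "0 0 0.035" --pt "0 -0.02 0.035" --pt "0 -0.04 0" --pt "0 -0.055 0" --pt "0 -0.055 0" --pt "0 -0.055 0" --turn '[0, 0, 0, 5, 5, 5, 5, 1]'

```text
time: 5.7
tool_pos: [0.5321, 0.0975, 0.128]
tool_rot: [-0.0, 0.025, 1.0, 0.0]
contact_force: [1.5, -0.1, -2.8]
gripper_width: 0.68
grasp_force: 65.3
```

Request:
play_rows --pt "0 -0.055 0" --pt "0 -0.055 0" --pt "0 -0.055 0" --pt "0 -0.045 0" --pt "0 -0.025 0" --pt "0 -0.008 0" --pt "0 0 0" --pt "0 0 0" --turn '[0, 0, 0, 0, 0, 0, 0, 0]'

```text
time: 6.7
tool_pos: [0.5328, -0.1428, 0.1281]
tool_rot: [-0.0, 0.026, 1.0, 0.0]
contact_force: [0.5, 0.2, -3.4]
gripper_width: 0.685
grasp_force: 65.4
```

```bash
python3 - <<'E'
from top import *
s=state();print(s["time"],s["tool_pos"],s["contact_force"],R.from_quat(s["tool_rot"][[1,2,3,0]]).as_matrix()[:,1],s["gripper_width"])
C=cam("wrist"); im=grab_frame("wrist"); save("w3",im)
t=np.array(s["tool_pos"])
r=rect(im,C,t[:2],t[2]+.025)
d0=np.array([np.cos(np.radians(3)),np.sin(np.radians(3))]); nrm=np.array([-d0[1],d0[0]])
for k in (-30,30): cv2.line(r,*[tuple((np.array([225,225])+a*d0+k*nrm).astype(int).tolist()) for a in (-25,150)],(255,0,0),1)
cv2.circle(r,(225,225),150,(255,0,0),1)
save("c3",np.hstack([cv2.resize(r,(300,300)),im[:300,:500]]))
E
```

```text
6.7 [ 0.5328 -0.1428  0.1281] [ 0.5271  0.1509 -3.4445] [0.0511 0.9987 0.0006] 0.6854887344065065
```

View pics/c3.png

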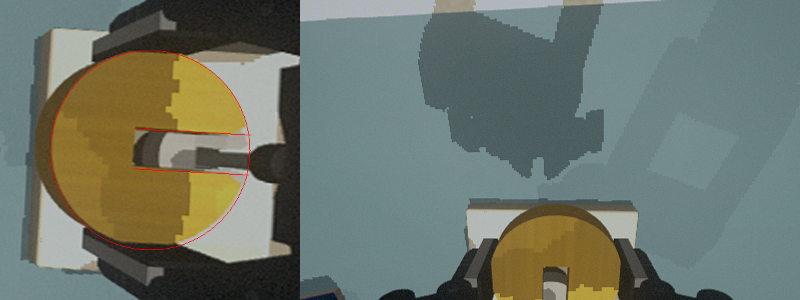

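```bash
python3 - <<'E'
from top import *
im=cv2.imread("pics/w3.png")[:,:,::-1].copy()
C=cam("wrist"); print(C[2],C[1])
cr=im[234:384,170:370]
save("c4",cv2.resize(cr,(800,600),interpolation=cv2.INTER_CUBIC))
E
```

```text
[ 0.4542 -0.138   0.2701] [[ 0.0509  0.9495  0.3097]
 [ 0.9987 -0.0483 -0.0159]
 [-0.0001  0.3101 -0.9507]]
```

View pics/c4.png

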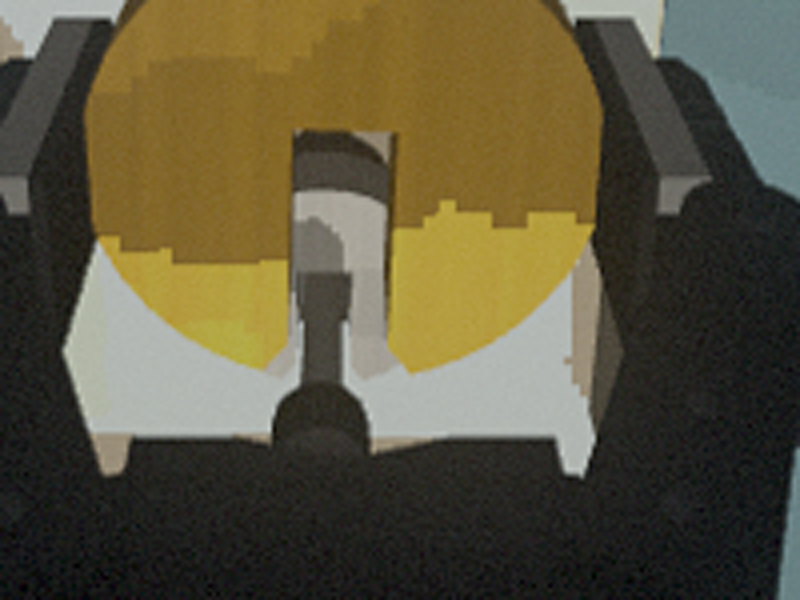

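The zoom shows the stem (columns 305–345) and knob (centre about column 321, 95 px wide) to the left of the slot's centre line (about column 340). I'll work out that lateral offset.

```bash
python3 - <<'E'
from top import *
C=cam("wrist");K,Rm,o=C
print(K[0,0])
dep=K[0,0]*.018/(95/4); d=Rm@np.linalg.inv(K)@[170+321/4,234+420/4,1]; print("knob by size",o+d*dep)
for X in (.617,.627,.637):
  for x,y in [(321,425),(325,330),(324,290)]:
    d=Rm@np.linalg.inv(K)@[170+x/4,234+y/4,1]; print(X,o+d*(X-o[0])/d[0])
t=np.array(state()["tool_pos"])
for x,y in [(342,131),(340,240),(340,350)]: print("slot",px2z(C,(170+x/4,234+y/4),t[2]+.0245)-t)
E
```

```text
302.24784346082174
knob by size [ 0.6323 -0.151   0.0874]
0.617 [ 0.617  -0.1499  0.1042]
0.617 [ 0.617  -0.1495  0.0811]
0.617 [ 0.617  -0.1498  0.0699]
0.627 [ 0.627  -0.1506  0.094 ]
0.627 [ 0.627  -0.1502  0.0695]
0.627 [ 0.627  -0.1506  0.0576]
0.637 [ 0.637  -0.1513  0.0838]
0.637 [ 0.637  -0.1509  0.0579]
0.637 [ 0.637  -0.1513  0.0453]
slot [-0.0044  0.001   0.0245]
slot [0.01   0.0001 0.0245]
slot [ 0.0255 -0.0007  0.0245]
```

Stem at about (0.623, -0.150). I'll shift sideways by -3 mm, go down to insertion height (disc middle about 0.074) and approach.

Request:
play_rows --pt "0 -0.003 -0.02" --pt "0 0 -0.025" --pt "0 0 -0.02" --pt "0 0 -0.0065" --pt "0 0 0" --pt "0.02 -0.0011 0" --pt "0 0 0" --pt "0 0 0" --turn '[0, 0, 0, 0, 0, 0, 0, 0]'

```text
time: 7.75
tool_pos: [0.553, -0.1482, 0.0574]
tool_rot: [0.0, 0.026, 1.0, -0.0]
contact_force: [-0.6, -1.2, -3.2]
gripper_width: 0.683
grasp_force: 65.4
```

```bash
python3 - <<'E'
from top import *
s=state();t=s["tool_pos"];print(s["time"],t,s["contact_force"],s["gripper_width"])
C=cam("wrist"); im=grab_frame("wrist"); save("w4",im)
save("c5",cv2.resize(im[234:384,150:350],(800,600),interpolation=cv2.INTER_CUBIC)); print(C[2])
E
```

```text
7.75 [ 0.553  -0.1482  0.0574] [-0.5605 -1.1504 -3.1968] 0.6830169996382308
[ 0.4742 -0.1432  0.1993]
```

View pics/c5.png

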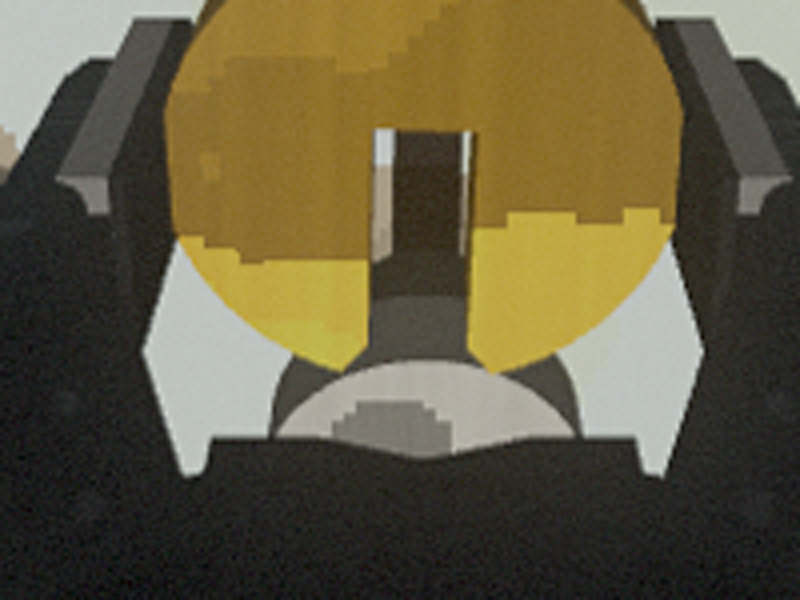

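The grey weight (columns 275–580, front edge at row 360) is nearly centred on the slot (372–475). I'll work out what remains.

```bash
python3 - <<'E'
from top import *
C=cam("wrist"); t=np.array(state()["tool_pos"]); print(t)
f=lambda x,y,z:px2z(C,(150+x/4,234+y/4),z)
print("grey front",f(428,361,.058),"L",f(275,437,.058),"R",f(580,437,.058))
print("groove",f(427,200,.02),f(428,140,.02))
for x,y in [(424,131),(421,240),(418,350)]: print("slot",f(x,y,t[2]+.0245))
E
```

```text
[ 0.5528 -0.1481  0.0572]
grey front [ 0.6012 -0.149   0.058 ] L [ 0.6138 -0.1722  0.058 ] R [ 0.6161 -0.1273  0.058 ]
groove [ 0.6011 -0.149   0.02  ] [ 0.5892 -0.1482  0.02  ]
slot [ 0.5483 -0.1469  0.0817]
slot [ 0.5627 -0.1479  0.0817]
slot [ 0.5782 -0.1491  0.0817]
```

Request:
play_rows --pt "0.015 -0.0002 0" --pt "0.015 -0.0007 0" --pt "0.008 -0.0004 0" --pt "0.004 -0.0002 0" --pt "0.004 -0.0002 0" --pt "0 0 0" --turn '[0, 0, 0, 0, 0, 0]'

```text
time: 8.55
tool_pos: [0.599, -0.1498, 0.0567]
tool_rot: [-0.0, 0.026, 1.0, 0.0]
contact_force: [-0.6, 0.8, -3.0]
gripper_width: 0.679
grasp_force: 65.4
```

Request:
play_rows --pt "0.004 -0.0002 0" --pt "0.004 -0.0002 0" --pt "0.004 -0.0002 0" --pt "0 0 0" --turn '[0, 0, 0, 0]'

```text
time: 9.05
tool_pos: [0.6113, -0.1505, 0.0569]
tool_rot: [0.0, 0.026, 1.0, -0.0]
contact_force: [-0.1, 0.2, -3.1]
gripper_width: 0.676
grasp_force: 65.4
```

Request:
play_rows --pt "0.003 -0.0002 0" --pt "0.003 -0.0002 0" --pt "0.002 -0.0001 0" --pt "0.001 0 0" --pt "0 0 0" --turn '[0, 0, 0, 0, 0]'

```text
time: 9.68
tool_pos: [0.62, -0.1509, 0.0568]
tool_rot: [-0.0, 0.026, 1.0, 0.0]
contact_force: [0.4, -0.7, -3.5]
gripper_width: 0.679
grasp_force: 65.4
```

Request:
play_rows --pt "0.001 0 0" --pt "0.001 -0.0001 0" --pt "0 0 0" --turn '[0, 0, 0]'

```text
time: 10.05
tool_pos: [0.6221, -0.151, 0.0568]
tool_rot: [0.0, 0.026, 1.0, -0.0]
contact_force: [0.0, -0.4, -4.0]
gripper_width: 0.678
grasp_force: 65.4
```

Request:
play_rows --pt "0.001 0 0" --pt "0.001 -0.0001 0" --pt "0 0 0" --turn '[0, 0, 0]'

```text
time: 10.42
tool_pos: [0.6241, -0.1511, 0.0568]
tool_rot: [0.0, 0.026, 1.0, -0.0]
contact_force: [-0.9, 0.1, -3.1]
gripper_width: 0.681
grasp_force: 65.4
```

Request:
play_rows --pt "0.0007 0 0" --pt "0 0 0" --turn '[0, 0]'

```text
time: 10.68
tool_pos: [0.6247, -0.1511, 0.0568]
tool_rot: [0.0, 0.026, 1.0, -0.0]
contact_force: [-0.6, 0.6, -3.1]
gripper_width: 0.679
grasp_force: 65.4
```

Request:
play_rows --pt "0.0007 0 0" --pt "0 0 0" --turn '[0, 0]'

```text
time: 10.92
tool_pos: [0.6254, -0.1511, 0.0568]
tool_rot: [-0.0, 0.026, 1.0, -0.0]
contact_force: [-0.7, 0.6, -3.2]
gripper_width: 0.681
grasp_force: 65.4
```

Request:
play_rows --pt "0.0005 0 0" --pt "0 0 0" --turn '[0, 0]'

```text
time: 11.18
tool_pos: [0.6259, -0.1511, 0.0568]
tool_rot: [0.0, 0.026, 1.0, 0.0]
contact_force: [-0.4, 0.0, -3.6]
gripper_width: 0.682
grasp_force: 65.4
```

Request:
play_rows --pt "0.0006 0 0" --pt "0 0 0" --turn '[0, 0]'

```text
time: 11.42
tool_pos: [0.6266, -0.1511, 0.0568]
tool_rot: [0.0, 0.026, 1.0, -0.0]
contact_force: [0.1, 0.1, -2.8]
gripper_width: 0.681
grasp_force: 65.4
```

Request:
play_rows --pt "0.0006 0 0" --pt "0 0 0" --turn '[0, 0]'

```text
time: 11.68
tool_pos: [0.6271, -0.1511, 0.0568]
tool_rot: [-0.0, 0.026, 1.0, 0.0]
contact_force: [0.4, -0.2, -3.0]
gripper_width: 0.682
grasp_force: 65.4
```

Request:
play_rows --pt "0.0005 0 0" --pt "0 0 0" --turn '[0, 0]'

```text
time: 11.92
tool_pos: [0.6272, -0.1511, 0.0567]
tool_rot: [-0.001, 0.026, 1.0, 0.0]
contact_force: [-2.4, -0.4, -1.9]
gripper_width: 0.676
grasp_force: 65.5
```

Request:
play_rows --pt "0.0003 0 0" --pt "0 0 0" --turn '[0, 0]'

```text
time: 12.18
tool_pos: [0.6273, -0.1511, 0.0567]
tool_rot: [-0.001, 0.026, 1.0, 0.0]
contact_force: [-4.6, -0.5, -2.0]
gripper_width: 0.678
grasp_force: 65.6
```

```bash
python3 - <<'E'
from top import *
s=state();t=s["tool_pos"];print(s["time"],t,s["contact_force"],s["ft_torque"])
C=cam("wrist"); im=grab_frame("wrist"); save("w5",im)
save("c6",cv2.resize(im[234:384,150:350],(800,600),interpolation=cv2.INTER_CUBIC)); print(C[2])
E
```

```text
12.175 [ 0.6273 -0.1511  0.0567] [-4.6335 -0.4968 -2.0066] [-0.0483  0.7326 -0.0357]
[ 0.5488 -0.1462  0.1987]
```

View pics/c6.png

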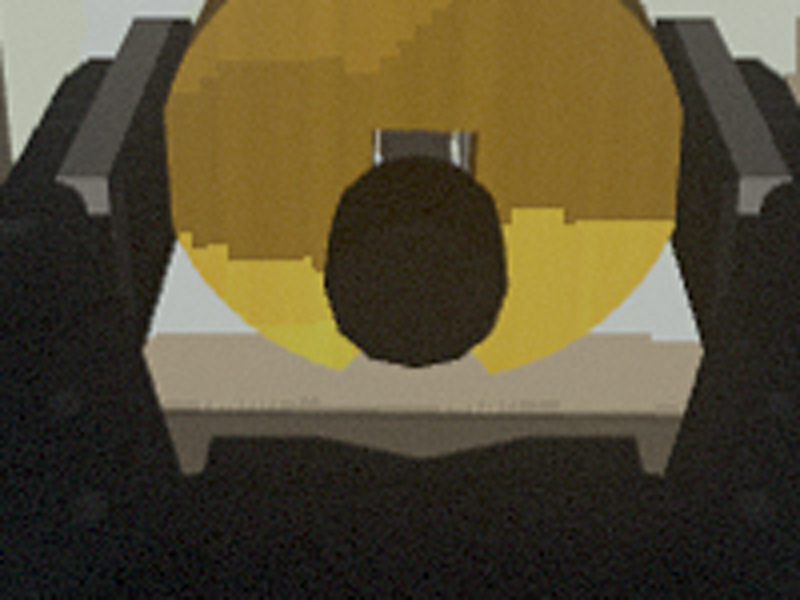

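The stem is home: contact at x = 0.627, and it shows at the slot's end between columns 383 and 455. I'll back off 1 mm to centre the disc and turn it -90°.

Request:
play_rows --pt "-0.0008 -0.0003 0" --pt "-0.0008 0 0" --pt "0 0 0" --turn '[0, 0, 0]'

```text
time: 12.6
tool_pos: [0.6269, -0.1515, 0.0571]
tool_rot: [0.001, 0.026, 1.0, -0.0]
contact_force: [0.1, -0.0, -3.6]
gripper_width: 0.677
grasp_force: 65.4
```

Request:
play_rows --pt "0 0 0" --pt "0 0 0" --pt "0 0 0" --pt "0 0 0" --pt "0 0 0" --pt "0 0 0" --turn '[-5, -5, -5, -5, -5, 0]'

```text
time: 13.35
tool_pos: [0.6267, -0.1515, 0.057]
tool_rot: [0.001, 0.241, 0.97, -0.0]
contact_force: [-0.1, 0.1, -3.4]
gripper_width: 0.683
grasp_force: 65.4
```

Request:
play_rows --pt "0 0 0" --pt "0 0 0" --pt "0 0 0" --pt "0 0 0" --pt "0 0 0" --pt "0 0 0" --turn '[-6, -6, -6, -6, -6, 0]'

```text
time: 14.1
tool_pos: [0.6265, -0.1515, 0.0569]
tool_rot: [0.0, 0.484, 0.875, 0.0]
contact_force: [0.2, 0.4, -2.5]
gripper_width: 0.683
grasp_force: 65.4
```

Request:
play_rows --pt "0 0 0" --pt "0 0 0" --pt "0 0 0" --pt "0 0 0" --pt "0 0 0" --pt "0 0 0" --pt "0 0 0" --turn '[-7, -7, -7, -7, -7, 0, 0]'

```text
time: 14.98
tool_pos: [0.6263, -0.1514, 0.0568]
tool_rot: [0.0, 0.724, 0.689, 0.0]
contact_force: [0.3, -0.2, -3.4]
gripper_width: 0.683
grasp_force: 65.4
```

No contact during the turn. The mouth now faces -y, so I'll feel for the stem with the slot's end along y to centre the disc.

Request:
play_rows --pt "0 -0.0005 0" --pt "0 0 0" --turn '[0, 0]'

```text
time: 15.22
tool_pos: [0.6263, -0.152, 0.0568]
tool_rot: [0.0, 0.725, 0.689, 0.0]
contact_force: [-0.1, 0.6, -2.6]
gripper_width: 0.684
grasp_force: 65.4
```

Request:
play_rows --pt "0 -0.0005 0" --pt "0 0 0" --turn '[0, 0]'

```text
time: 15.48
tool_pos: [0.6263, -0.1525, 0.0568]
tool_rot: [0.0, 0.725, 0.688, 0.0]
contact_force: [-0.3, 0.2, -3.1]
gripper_width: 0.677
grasp_force: 65.4
```

Request:
play_rows --pt "0 -0.0004 0" --pt "0 0 0" --turn '[0, 0]'

```text
time: 15.72
tool_pos: [0.6263, -0.1526, 0.0568]
tool_rot: [-0.0, 0.725, 0.688, 0.0]
contact_force: [0.2, 1.0, -2.1]
gripper_width: 0.676
grasp_force: 65.4
```

Request:
play_rows --pt "0.0005 0.0012 0" --pt "0.0005 0 0" --pt "0 0 0" --turn '[0, 0, 0]'

```text
time: 16.1
tool_pos: [0.6273, -0.1517, 0.0568]
tool_rot: [0.0, 0.725, 0.688, -0.0]
contact_force: [-0.2, 0.2, -3.6]
gripper_width: 0.683
grasp_force: 65.4
```

Request:
play_rows --pt "0.0005 0 0" --pt "0 0 0" --turn '[0, 0]'

```text
time: 16.35
tool_pos: [0.6278, -0.1516, 0.0568]
tool_rot: [0.0, 0.725, 0.688, -0.0]
contact_force: [0.2, -0.4, -3.8]
gripper_width: 0.678
grasp_force: 65.4
```

Request:
play_rows --pt "0.0005 0 0" --pt "0 0 0" --turn '[0, 0]'

```text
time: 16.6
tool_pos: [0.6283, -0.1516, 0.0568]
tool_rot: [-0.0, 0.725, 0.688, -0.0]
contact_force: [0.1, -0.4, -4.0]
gripper_width: 0.678
grasp_force: 65.4
```

Request:
play_rows --pt "0.0005 0 0" --pt "0 0 0" --turn '[0, 0]'

```text
time: 16.85
tool_pos: [0.6284, -0.1516, 0.0567]
tool_rot: [-0.0, 0.725, 0.688, -0.0]
contact_force: [-1.5, 0.3, -2.0]
gripper_width: 0.679
grasp_force: 65.5
```

Contact at 0.6284 puts the centre at 0.6264, which agrees. Re-centring and lowering.

Request:
play_rows --pt "-0.0012 0 0" --pt "-0.0012 0 0" --pt "0 0 -0.002" --pt "0 0 -0.002" --pt "0 0 -0.002" --pt "0 0 0" --turn '[0, 0, 0, 0, 0, 0]'

```text
time: 17.6
tool_pos: [0.6262, -0.1515, 0.0504]
tool_rot: [-0.0, 0.725, 0.688, -0.0]
contact_force: [-0.3, -0.2, -3.6]
gripper_width: 0.678
grasp_force: 65.5
```

Request:
play_rows --pt "0 0 -0.0007" --pt "0 0 0" --turn '[0, 0]'

```text
time: 17.85
tool_pos: [0.6264, -0.1516, 0.0501]
tool_rot: [0.0, 0.725, 0.688, 0.0]
contact_force: [-0.2, -0.8, -2.0]
gripper_width: 0.683
grasp_force: 65.5
```

Request:
play_rows --pt "0 0 -0.0007" --pt "0 0 0" --turn '[0, 0]'

```text
time: 18.1
tool_pos: [0.6263, -0.1516, 0.0493]
tool_rot: [-0.0, 0.725, 0.688, -0.0]
contact_force: [0.2, -0.9, -3.3]
gripper_width: 0.681
grasp_force: 65.5
```

Request:
play_rows --pt "0 0 -0.0005" --pt "0 0 0" --turn '[0, 0]'

```text
time: 18.35
tool_pos: [0.6264, -0.1516, 0.0489]
tool_rot: [-0.0, 0.725, 0.688, -0.0]
contact_force: [-0.1, 0.3, -2.4]
gripper_width: 0.679
grasp_force: 65.5
```

Request:
play_rows --pt "0 0 -0.0005" --pt "0 0 0" --turn '[0, 0]'

```text
time: 18.6
tool_pos: [0.6263, -0.1516, 0.0483]
tool_rot: [-0.0, 0.725, 0.688, -0.0]
contact_force: [1.1, 0.1, -3.3]
gripper_width: 0.678
grasp_force: 65.5
```

Request:
play_rows --pt "0 0 -0.0005" --pt "0 0 0" --turn '[0, 0]'

```text
time: 18.85
tool_pos: [0.6264, -0.1516, 0.048]
tool_rot: [0.0, 0.725, 0.688, 0.0]
contact_force: [-0.1, -0.2, -2.9]
gripper_width: 0.682
grasp_force: 65.5
```

Request:
play_rows --pt "0 0 -0.0004" --pt "0 0 0" --turn '[0, 0]'

```text
time: 19.1
tool_pos: [0.6265, -0.1517, 0.0479]
tool_rot: [0.0, 0.725, 0.688, 0.0]
contact_force: [-1.0, 0.7, 0.3]
gripper_width: 0.677
grasp_force: 65.7
```

The weight is resting on the grey one. Releasing.

Request:
play_rows --pt "0 0 0" --pt "0 0 0" --pt "0 0 0" --pt "0 0 0" --pt "0 0 0" --pt "0 0 0" --turn '[0, 0, 0, 0, 0, 0]' --hand 0.08

```text
time: 19.85
tool_pos: [0.6264, -0.1516, 0.0475]
tool_rot: [0.0, 0.725, 0.688, 0.0]
contact_force: [-0.4, 0.2, 0.3]
gripper_width: 0.934
grasp_force: 0.0
```

Request:
play_rows --pt "0 0 0.008" --pt "0 0 0.02" --pt "0 0 0.03" --pt "0 0 0.035" --pt "0 0.03 0.03" --pt "0 0.03 0" --pt "0 0 0" --pt "0 0 0" --turn '[0, 0, 0, 0, 0, 0, 0, 0]'

```text
time: 20.85
tool_pos: [0.6264, -0.092, 0.1712]
tool_rot: [0.0, 0.725, 0.688, -0.0]
contact_force: [0.1, 0.2, 0.1]
gripper_width: 0.936
grasp_force: 0.0
```

```bash
python3 - <<'E'
from top import *
s=state();print(s["time"],s["tool_pos"],s["contact_force"],s["gripper_width"])
C=cam("wrist"); im=grab_frame("wrist"); save("w6",im); a=proj(C,[.6264,-.1516,.072]); print(a)
r=rect(im,C,(.6264,-.1516),.072); cv2.circle(r,(225,225),150,(255,0,0),1)
sd=grab_frame("side"); b=proj(cam("side"),[.6264,-.1516,.065]).astype(int)
cr=cv2.resize(sd[b[1]-32:b[1]+32,b[0]-32:b[0]+32],(400,400),interpolation=cv2.INTER_CUBIC)
save("c7",np.hstack([cv2.resize(r,(400,400)),cr]))
E
```

```text
20.85 [ 0.6264 -0.092   0.1712] [0.0543 0.2299 0.0686] 0.9364726835494236
[257.8164 253.9905]
```

View pics/c7.png

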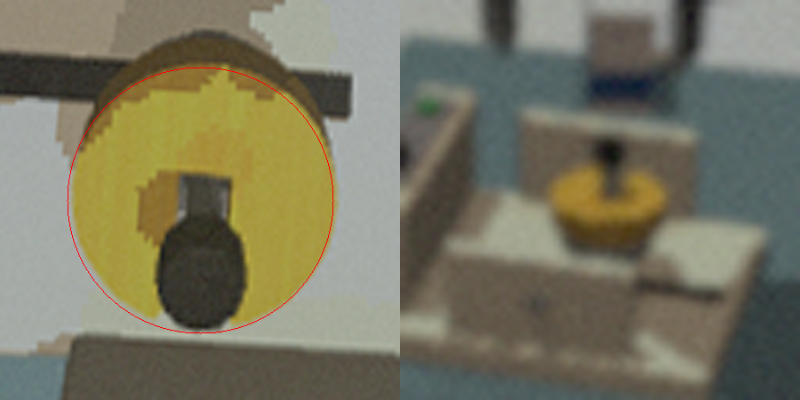

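The disc lies flat on the grey weight, centred in the circle at (200,200). Its slot is along y with the mouth at -y, the stem sits in it under the knob, and the hand is clear.

```bash
python3 -c "from plant import *; print(job_done())"
```

```text
the job is handed in; nothing more can be done
None
```

The brass weight lies flat on the grey one, centred on the stem, with its slot turned a quarter turn across the grey slot; the job was handed in at about 21 s, and I saw no push on the stem above about 5 N.

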